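# Return a battery pack to its own dock bay and lock the dock

### The arm

A 6-joint arm with a two-finger parallel gripper is mounted at the origin on the work surface. World frame = base frame: x ahead of the robot, y to its left, z up, the work surface at z = 0. Lengths are in m, angles in rad, forces in N, time in s.
With the tool pointing down it reaches from about 0.425 to 0.95 m from the base axis. Payload 3.5 kg.
Tool frame: the origin (TCP) lies between the finger pads; the fingertips stand 19 mm ahead of it and the grasp point (between the pads) is the TCP; z points along the fingers, y is the line along which they close (so a half turn about z gives the same grasp; the last joint's range is limited). The gripper opens to 85 mm and grips with 20 to 120 N. Pads are 22 mm wide; open, the fingers measure 114 mm over their backs; the gripper's body (76 mm by 85 mm) begins 54 mm behind the grasp point. The pads swing forward as they close: fully open they stand 13 mm farther back than shut.
Start: joints at [-1.312, 0.286, 1.577, -0, 1.279, -0.15], TCP at [0.268, -0.619, 0.25] pointing down, gripper open.
Joint ranges: [-2.77, 2.77], [-0.9, 2.22], [0.21, 2.48], [-1.53, 4.67], [0.24, 2.81], [-2.84, 2.84]. Speed limits (rad/s): [2.79, 2.79, 3.14, 3.14, 3.14, 3.14].

### API

Orientations are given as a unit quaternion [x, y, z, w].
In Python, from plant import get_state, cams, ctrl gives the robot as it stands. The module is installed in compiled form; this text tells all that it offers.
- The arm moves only by the tool jog_arm, never from a script. Its argument "deltas" is text: rows parted by semicolons, each of 6 numbers parted by spaces: the shift along the world's x, y, z normalised to -1 to 1, where 1 is 0.02 m, then the turn, a rotation vector about the world's x, y, z normalised to -1 to 1, where 1 is 0.1 rad. In form: x y z ax ay az; .... A call has 1 to 20 rows; each row shifts and turns the commanded pose from where the row before left it; what a row does not reach is not made up. A row lasts 1/8 s, in which the tool goes at most 62.5 mm and 10.7 degrees, less where a joint would pass 70% of its speed; a pose out of reach is approached as far as the arm can. A call with a number of a shift or a turn outside -1 to 1 is refused whole. A call with a gripper value outside its range is refused whole. "gripper" is the opening, from 0 (shut) to 1 (fully open), set as the call begins (left out, the last holds). The fingers move at their own pace and stop on an object; "squeeze" is the grip in N (left out, the last holds). Time passes only in rows, so rows that do not move let the fingers close. It gives the time, the measured TCP pose, the force, the opening and the grip force at its end, in the units of the state.
- get_state(): the state, without advancing time (a new reading comes with each control period).
- cams.read_camera(name): name is "scene" or "top" or "wrist"; returns a dict with "color" (480x640x3 uint8, blue, green, red), "vfov" (degrees; the focal length in pixels is half the picture's height over the tangent of half this angle, whatever the lens; pixels are square), "cx", "cy" (the principal point, pixels), "rvec" (rotation vector, rad) and "tvec" (3), from world to camera coordinates, as OpenCV has them. Camera axes: x right, y down, z forward; pixel columns grow to the right and rows downward; lengths in m; the calibration is good to about 2 mm. A picture is of the moment at which its call begins. There is no depth.
- ctrl.sign_off(): hands the job in; it is judged then, once.
The state is a dict: "time": time; "qpos": joint angles; "dq": joint speeds; "joint_efforts": joint torques, N m; "eef_pos": TCP position; "tcp_rot": TCP orientation; "contact_force": force on the tool from outside, world axes, zero at the start; "wrist_torque": the same for the moment, N m; "opening": opening from 0.0 (shut) to 1.0 (fully open); "finger_force": force on a finger pad.
Only numpy, scipy, OpenCV 4.12 (cv2) and the standard library are available. Lean on these libraries where they do the work, as an engineer would, in place of code of your own. Each camera call takes 0.05 s, during which the arm holds its last target. There are 200 camera calls.

### The job

The battery pack with two ribs on its lid is lying on the bench in front of the storage dock. Unlock the dock with the T-handled socket that stands in the lock's deep bore, slide the pack along the bench into its own bay (the one whose label shows two ribs) until it is fully home against the stop, then turn the lock clockwise to its stop again. Leave the socket standing on its nut, and do not disturb the other pack, the meter or the motor controller.

Things in the scene. Friction and masses are not known exactly. Their poses are not given: they have to be found in the camera images.
- pack: The pack to return: black box 92 mm deep (its x), 98 wide (its y), 50 high, two grey ribs along x on the lid, 0.65 to 0.95 kg. Too wide to grip: push it along the bench. Origin: centre of the underside; the +x end (terminals) goes in first. It starts within 0.5 rad of the dock's heading, its centre 148 to 170 mm on the robot's side of the line through the bay origins.
- terminals (a point): Middle of the pack's terminal end, 46 mm from its origin along its +x, 22 mm above its underside: two brass slots. This end lies against the stop when the pack is home.
- bay_mid: The pack's own bay; label with two bars on top of the rear stop. Origin on the bench, at the centre of the pack's underside when fully home; x into the bay, y across. Rails 40 mm high and 104 apart (3 mm spare each side), x -62 to +45 mm; stop face x = +47 mm, 58 high. No floor. Bays and lock are modules 130 mm wide, side by side in any order.
- mid_mouth (a point): Middle of the mouth of the pack's own bay, on the bench, 62 mm before the bay's origin (x = -62 mm). Steel flares 36 mm high lead in to it, from about 121 mm wide at x = -83 mm to 104 mm wide at x = -60 mm.
- mid_bolt (a point): Tip of the steel bolt of the pack's own bay, x = -58 to -50 mm, 14 to 26 mm above the bench. Locked, it stands 16 mm out of the +y rail across the mouth (behind a pack that is home, with 4 mm to spare); it draws back into the rail as the lock nut is turned to its unlocked stop.
- bay_narrow: The bay with one bar on its label, 88 mm between its rails, otherwise built like bay_mid, with the same kind of origin. The one-ribbed pack is in it.
- bay_wide: The empty bay with three bars on its label, 114 mm between its rails, otherwise built like bay_mid. It belongs to a bigger pack that is away: not for this pack, though it would go in.
- lock: The lock module: grey housing 100 mm (x) x 128 mm (y) x 95 mm high, with an upright bore 41 mm in diameter and 85 mm deep. Origin on the bench on the bore's axis, in line with the bay origins; x points as the bays' x.
- lock_nut (a joint): Turn of the 24 mm hex nut at the bottom of the bore: 0 = locked (the start), 1.047 rad (60 degrees, a stop) = unlocked; grows anticlockwise seen from above. It stays where it is left (some 0.13 N m to turn) and draws the bolts of all bays, 16 mm per rad. A pack that is not fully home blocks its bolt, so that the nut cannot reach 0.
- key: The T-handled socket: steel, loose, 0.45 kg, upright in the bore on the nut. Origin on its axis at its lower end (10 mm above the bench). Socket 37 mm across, shank 16 mm, T-bar along its own x. It has some 0.12 rad of free play to either side on the nut and leans up to 2 degrees. Locked, the bar lies about -0.52 rad from the lock's x axis, unlocked about +0.52 rad.
- key_grip (a point): Centre of the key's T-bar, on its axis, 189 mm above its lower end (199 mm above the bench). Bar 12 mm thick and 124 mm long, level; round its middle an upright hub 24 mm in diameter and 26 mm high.
- pack_narrow: Bystander: the one-ribbed pack, 92 x 82 x 50 mm, home in bay_narrow. Origin at the centre of its underside.
- meter: Bystander: hand multimeter lying on the bench, 78 mm (x) x 160 mm (y) x 49 mm high over its knob, on the robot's side of the strip where the pack lies. Origin at the centre of its underside.
- controller: Bystander: finned aluminium motor controller, 70 mm (x) x 144 mm (y) x 39 mm high, on the robot's side of the strip where the pack lies. Origin at the centre of its underside.
There are look-alikes about, which are no part of the job. Several things have the shape of the key; the one meant has the colours described above. Leave any green look-alike of the pack alone.

How it is judged:
By the outcome, as a careful person would: the job done as asked, in the order asked, and still so for the second after the job is handed in, with the robot touching nothing.
It also fails if it takes over 69 s, if anything falls off the work surface, if the arm or the gripper's body presses on something with over 40 N, if the wrist force passes 120 N, or if a joint passes its speed limit or range.

## Working session

There is one attempt and no reset: what is moved stays moved. The work goes in short steps, Python scripts to look and compute and a tool call to move; the robot and the scene stay as the last step left them, time stands still between calls to the robot, and variables do not carry over. Pictures are saved under pics/ and viewed, at most 12 in all, crops included, and the job is handed in when it is done.

Besides the shell and the picture viewer there is one more tool, called by a JSON object that holds its "method" and its "body", one argument or row to a line. jog_arm: Moves the arm, as the interface text tells. Its arguments: {"type":"object","properties":{"deltas":{"type":"string"},"gripper":{"type":"number"},"squeeze":{"type":"number"}},"required":["deltas"]}

```bash
mkdir -p pics
cat > h.py <<'E'
import numpy as np, cv2
from plant import get_state, cams, ctrl
def shot(n, name):
    r=cams.read_camera(n); cv2.imwrite(f'pics/{name}.png', r['color']); 
    np.savez(f'pics/{name}.npz', **r); return r
def load(name): return dict(np.load(f'pics/{name}.npz'))
def KRT(r):
    f=240/np.tan(np.radians(float(r['vfov'])/2))
    K=np.array([[f,0,float(r['cx'])],[0,f,float(r['cy'])],[0,0,1]])
    R=cv2.Rodrigues(np.array(r['rvec'],float).reshape(3))[0]; t=np.array(r['tvec'],float).reshape(3)
    return K,R,t
def ray(r,uv,z):
    K,R,t=KRT(r); uv=np.atleast_2d(np.array(uv,float))
    d=(np.linalg.inv(K)@np.c_[uv,np.ones(len(uv))].T).T@R
    c=-R.T@t
    return c+d*((z-c[2])/d[:,2])[:,None]
def proj(r,P):
    K,R,t=KRT(r); P=np.atleast_2d(P); q=(P@R.T+t)@K.T
    return q[:,:2]/q[:,2:]
E
python3 - <<'E'
from h import *
for n in ('scene','top','wrist'):
    r=shot(n,n+'0'); K,R,t=KRT(r); print(n,(-R.T@t).round(3),R[2].round(2),K[0,0].round(1),[k for k in r])
print(get_state())
E
```

```text
scene [0.945 0.462 1.048] [-0.39 -0.4  -0.83] 578.4 ['color', 'vfov', 'cx', 'cy', 'rvec', 'tvec']
top [0.391 0.011 1.223] [ 0.12 -0.01 -0.99] 533.7 ['color', 'vfov', 'cx', 'cy', 'rvec', 'tvec']
wrist [ 0.337 -0.59   0.373] [-0.27 -0.11 -0.96] 427.2 ['color', 'vfov', 'cx', 'cy', 'rvec', 'tvec']
{'time': 0.15, 'qpos': array([-1.31203099e+00,  2.87040385e-01,  1.57785627e+00, -1.35443516e-05,
        1.27861791e+00, -1.49970210e-01]), 'dq': array([-0.00057805, -0.00290663, -0.00356468,  0.00259983,  0.00158697,
       -0.00107079]), 'joint_efforts': array([ 9.39624333e-04, -4.06604433e+01, -2.93140161e+01, -1.64781545e-04,
        3.95787094e-03, -1.15228676e-05]), 'eef_pos': array([ 0.26819526, -0.61890215,  0.24920433]), 'tcp_rot': array([ 9.79188640e-01,  2.02949953e-01, -5.87215237e-05, -9.59180974e-04]), 'contact_force': array([-0.69860653,  0.94577708,  0.47890182]), 'wrist_torque': array([ 0.01337182, -0.01830383,  0.01073671]), 'finger_force': 0.0, 'opening': 1.0005018544510753}
```

View pics/top0.png

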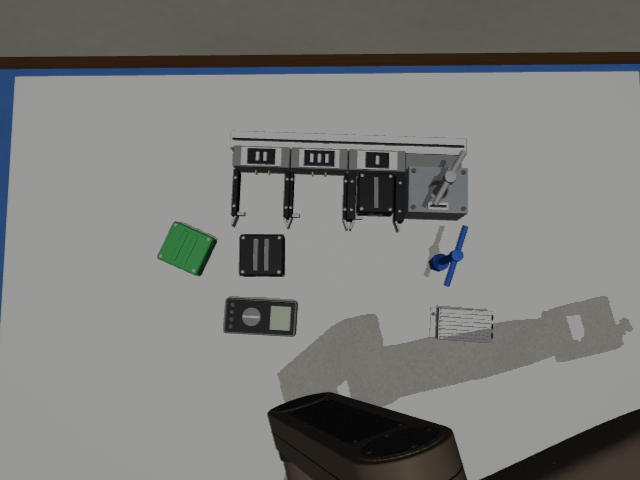

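View pics/scene0.png

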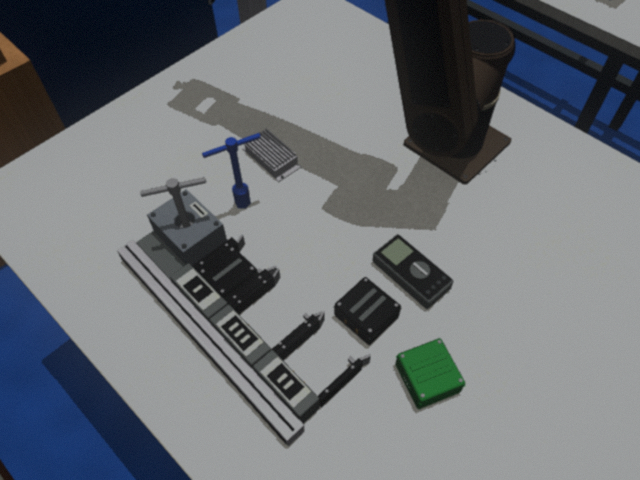

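The top view shows the dock with bay order from left: mid (label 262,157), wide, narrow, lock (bore about 450,180). The pack is at (262,255), the meter at (260,316), and the blue look-alike key stands at (445,260). The scene view agrees.

Run:
```python
from h import *
r=load('top0'); im=r['color']
c=im[120:290,220:480]; cv2.imwrite('pics/c1.png',cv2.resize(c,None,fx=3,fy=3,interpolation=cv2.INTER_CUBIC))
s=load('scene0')
g=cv2.cvtColor(im,cv2.COLOR_BGR2GRAY)
# pack lid
m=np.zeros_like(g); m[228:284,230:295]=(g[228:284,230:295]<90)*255
cs=max(cv2.findContours(m,0,2)[0],key=cv2.contourArea)
b=cv2.boxPoints(cv2.minAreaRect(cs)); print('pack box px',b.round(1).tolist()); print(ray(r,b,0.05).round(4))
def ang(a,b): d=b-a; return np.degrees(np.arctan2(d[1],d[0]))
for z,pts in ((0.058,[(262,157),(319,158),(377,160)]),(0.095,[(415,170),(464,171),(466,213),(410,212)]),(0.199,[(450,176),(435,205),(463,153)]),(0,[(445,262)]),):
    print(z,ray(r,pts,z).round(3).tolist())
```

```text
pack box px [[239.0, 234.0], [284.0, 234.0], [284.0, 276.0], [239.0, 276.0]]
[[0.5559 0.2019 0.05  ]
 [0.5547 0.1023 0.05  ]
 [0.4616 0.1025 0.05  ]
 [0.4628 0.2012 0.05  ]]
0.058 [[0.728, 0.151, 0.058], [0.725, 0.023, 0.058], [0.719, -0.107, 0.058]]
0.095 [[0.685, -0.185, 0.095], [0.682, -0.291, 0.095], [0.59, -0.292, 0.095], [0.593, -0.172, 0.095]]
0.199 [[0.645, -0.235, 0.199], [0.588, -0.204, 0.199], [0.691, -0.263, 0.199]]
0 [[0.492, -0.264, 0.0]]
```

View pics/c1.png

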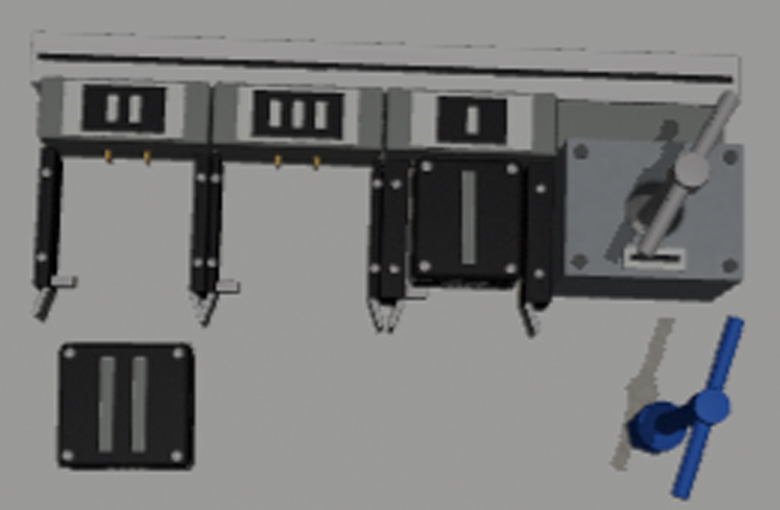

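The crop shows the screws of the lid (68,353 to 178,456) and of the mid rails (46,173; 41,257; 201,177; 197,262), which make good fiducials. The bore is at about (655,207), the key hub at (690,170), and the bolt shows at (62,282).

Run:
```python
from h import *
r=load('top0'); g=cv2.cvtColor(r['color'],cv2.COLOR_BGR2GRAY).astype(float)
def ref(p):
    u,v=p[0]/3+220-1/3,p[1]/3+120-1/3; a,b=int(round(u)),int(round(v)); w=g[b-3:b+4,a-3:a+4]; w=np.clip(w-np.median(w)-8,0,None)
    yy,xx=np.mgrid[b-3:b+4,a-3:a+4]; return (w*xx).sum()/w.sum(),(w*yy).sum()/w.sum()
def do(n,pts,z):
    P=ray(r,[ref(p) for p in pts],z); print(n,P[:,:2].round(4).tolist(),'mean',P[:,:2].mean(0).round(4)); return P
rl=do('rails',[(46,173),(41,257),(201,177),(197,262)],.04)
pk=do('pack',[(68,353),(178,352),(65,457),(178,456)],.05)
ya=lambda a,b:np.arctan2(*(a-b)[1::-1])
print('rail yaw',ya(rl[0],rl[1]),ya(rl[2],rl[3]),'across',ya(rl[0],rl[2])-np.pi/2)
print('pack yaw',ya(pk[0],pk[2]),ya(pk[1],pk[3]),ya(pk[0],pk[1])-np.pi/2,ya(pk[2],pk[3])-np.pi/2)
f=lambda u,v:(u/3+220,v/3+120)
print('lockscrews',ray(r,[f(580,152),f(730,157),f(730,265),f(580,262)],.095)[:,:2].round(4).tolist())
print('bore',ray(r,[f(655,207)],.095).round(4),'hub',ray(r,[f(690,168)],.212).round(4),'bar',ray(r,[f(648,250),f(730,96)],.205).round(4).tolist())
print('dockline ',ray(r,[f(40,55),f(733,78)],.03).round(4).tolist())
print('meter front',ray(r,[(227,297),(297,299)],.03).round(4).tolist())
s=load('scene0')
print('hub scene',ray(s,[(173.5,183)],.205),proj(s,[[.645,-.235,.212],[.645,-.235,.199]]))
m=ya(rl[0],rl[2])-np.pi/2
```

```text
rails [[0.6879, 0.2177], [0.6232, 0.2216], [0.6824, 0.0992], [0.6175, 0.105]] mean [0.6528 0.1608]
pack [[0.551, 0.1977], [0.5497, 0.1134], [0.4716, 0.1996], [0.4715, 0.1146]] mean [0.511  0.1563]
rail yaw -0.05979899362662015 -0.08859959212210519 across -0.04635799960011022
pack yaw -0.024167177271291307 -0.015335877618293981 -0.015384911642066124 -0.00047583973586173833
lockscrews [[0.6838, -0.1815], [0.6789, -0.2898], [0.5998, -0.2865], [0.6031, -0.179]]
bore [[ 0.6427 -0.2342  0.095 ]] hub [[ 0.6421 -0.2324  0.212 ]] bar [[0.5899, -0.2047, 0.205], [0.6917, -0.2622, 0.205]]
dockline  [[0.7812, 0.2199, 0.03], [0.7576, -0.3121, 0.03]]
meter front [[0.4177, 0.2307, 0.03], [0.4114, 0.0753, 0.03]]
hub scene [[ 0.63798333 -0.23417528  0.205     ]] [[169.44245388 182.45315802]
 [170.9822334  186.86202542]]
```

{"method": "jog_arm", "body": {
  "deltas": "0.93 0.96 0.13 0 0 -0.46;0.93 0.96 0.13 0 0 -0.46;0.93 0.96 0.13 0 0 -0.46;0.93 0.96 0.13 0 0 -0.46;0.93 0.96 0.13 0 0 -0.46;0.93 0.96 0.13 0 0 -0.46;0.93 0.96 0.13 0 0 -0.46;0.93 0.96 0.13 0 0 -0.46;0.93 0.96 0.13 0 0 -0.46;0.93 0.96 0.13 0 0 -0.46;0.93 0.96 0.13 0 0 -0.46;0.93 0.96 0.13 0 0 -0.46;0.93 0.96 0.13 0 0 -0.46;0.93 0.96 0.13 0 0 -0.46;0.93 0.96 0.13 0 0 -0.46;0.93 0.96 0.13 0 0 -0.46;0.93 0.96 0.13 0 0 -0.46;0.93 0.96 0.13 0 0 -0.46;0.93 0.96 0.13 0 0 -0.46;0.93 0.96 0.13 0 0 -0.46",
  "gripper": 1
}}

```text
time: 2.65
eef_pos: [0.6407, -0.2346, 0.3018]
tcp_rot: [0.967, -0.254, -0.0, -0.0]
contact_force: [-1.4, -0.5, -0.1]
opening: 0.995
finger_force: 0.0
```

Run:
```python
from h import *
w=shot('wrist','w1'); K,R,t=KRT(w); print((-R.T@t).round(3))
p=get_state()['eef_pos']; print(p, proj(w,[[*p[:2],.199],[*p[:2],.212]]).round(1))
```

```text
[ 0.706 -0.272  0.425]
[ 0.64258668 -0.23204521  0.30217977] [[311.5 244.8]
 [311.1 252.5]]
```

View pics/w1.png

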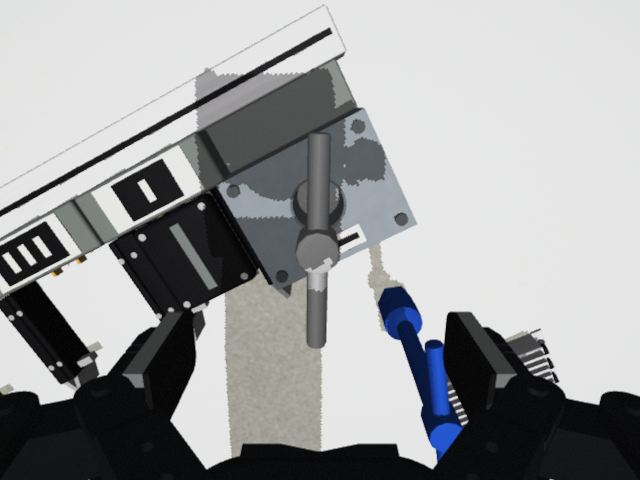

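The wrist view shows the key hub at (317,251), 6 px from its predicted place (about 3 mm). The bar stands upright in the picture, so it is square to the fingers. The blue key is clear on the right. I'll descend now.

{"method": "jog_arm", "body": {
  "deltas": "0 0 -1 0 0 0;0 0 -1 0 0 0;0 0 -1 0 0 0;0 0 -1 0 0 0;0 0 -1 0 0 0;0 0 -0.1 0 0 0;0 0 0 0 0 0"
}}

```text
time: 3.58
eef_pos: [0.6406, -0.2355, 0.2006]
tcp_rot: [0.968, -0.253, 0.0, 0.0]
contact_force: [0.2, 0.4, 1.1]
opening: 1.003
finger_force: 0.0
```

{"method": "jog_arm", "body": {
  "deltas": "0 0 0 0 0 0;0 0 0 0 0 0;0 0 0 0 0 0;0 0 0 0 0 0;0 0 0 0 0 0;0 0 0 0 0 0",
  "gripper": 0,
  "squeeze": 60
}}

```text
time: 4.32
eef_pos: [0.6407, -0.2353, 0.201]
tcp_rot: [0.968, -0.253, 0.001, -0.0]
contact_force: [0.2, 0.6, 3.4]
opening: 0.266
finger_force: 58.8
```

{"method": "jog_arm", "body": {
  "deltas": "0 0 0 0 0 0.8;0 0 0 0 0 0.8;0 0 0 0 0 0.8;0 0 0 0 0 0.8;0 0 0 0 0 0.8;0 0 0 0 0 0.8;0 0 0 0 0 0.8;0 0 0 0 0 0.8;0 0 0 0 0 0.8;0 0 0 0 0 0.8;0 0 0 0 0 0.8;0 0 0 0 0 0.8;0 0 0 0 0 0.8;0 0 0 0 0 0"
}}

```text
time: 6.08
eef_pos: [0.6408, -0.2352, 0.201]
tcp_rot: [0.965, 0.261, 0.001, 0.0]
contact_force: [0.3, 2.0, 4.3]
opening: 0.262
finger_force: 58.8
```

Run:
```python
from h import *
s=get_state(); print(s['wrist_torque'],s['contact_force'],2*np.arctan2(s['tcp_rot'][1],s['tcp_rot'][0]),s['qpos'])
```

```text
[ 0.37184661 -0.19631763 -0.00466159] [0.3287512  1.97880943 4.27608054] 0.5277787718805886 [-5.00399515e-01  3.41956271e-01  1.59906670e+00  9.58918914e-04
  1.19924645e+00  5.42270486e-01]
```

{"method": "jog_arm", "body": {
  "deltas": "0 0 0 0 0 0.5;0 0 0 0 0 0.5;0 0 0 0 0 0.4;0 0 0 0 0 0"
}}

```text
time: 6.58
eef_pos: [0.6408, -0.2353, 0.201]
tcp_rot: [0.945, 0.327, 0.001, 0.0]
contact_force: [1.6, 1.4, 3.8]
opening: 0.261
finger_force: 58.9
```

Run:
```python
from h import *
s=get_state(); print(s['wrist_torque'],s['contact_force'],2*np.arctan2(s['tcp_rot'][1],s['tcp_rot'][0]),s['qpos'][5])
```

```text
[ 0.3642428  -0.26487641 -0.292559  ] [1.6164576  1.36791537 3.80817234] 0.6664742386534175 0.4034917973577022
```

{"method": "jog_arm", "body": {
  "deltas": "0 0 0 0 0 0.4;0 0 0 0 0 0.4;0 0 0 0 0 0"
}}

```text
time: 6.95
eef_pos: [0.6404, -0.2356, 0.201]
tcp_rot: [0.931, 0.365, -0.0, 0.0]
contact_force: [0.9, 1.0, 5.6]
opening: 0.253
finger_force: 58.9
```

Run:
```python
from h import *
s=get_state(); print(s['wrist_torque'],s['contact_force'],2*np.arctan2(s['tcp_rot'][1],s['tcp_rot'][0]),s['qpos'][5])
r=shot('top','top1'); print(get_state()['time'])
c=r['color'][120:290,220:480]; cv2.imwrite('pics/c2.png',cv2.resize(c,None,fx=3,fy=3,interpolation=cv2.INTER_CUBIC))
```

```text
[ 0.2572516   0.02647539 -0.16650114] [0.8744087  0.98636036 5.55227581] 0.7477488141990605 0.3224800921204721
7.0
```

View pics/c2.png

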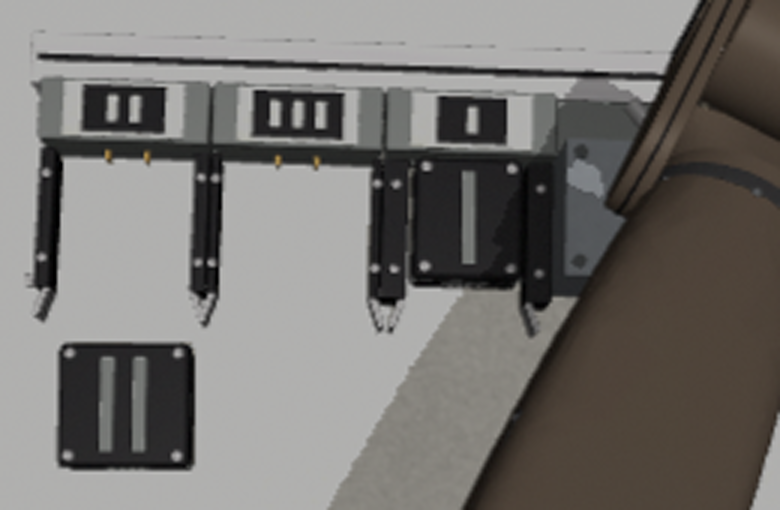

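The bolts have drawn back: the mid tip at (62,282) is gone and its tail now shows outside the rail. I'll release the key, rise, and go over behind the pack.

{"method": "jog_arm", "body": {
  "deltas": "0 0 0 0 0 0;0 0 0 0 0 0;0 0 0 0 0 0;0 0 0 0 0 0;0 0 0 0 0 0;0 0 1 0 0 0;0 0 1 0 0 0;0 0 1 0 0 0;0 0 1 0 0 0;0 0 1 0 0 0",
  "gripper": 1
}}

```text
time: 8.25
eef_pos: [0.6404, -0.2354, 0.3022]
tcp_rot: [0.931, 0.366, 0.0, 0.0]
contact_force: [0.5, 0.1, -0.7]
opening: 1.004
finger_force: 0.0
```

{"method": "jog_arm", "body": {
  "deltas": "-0.5 1 0 0 0 -0.4;-0.5 1 0 0 0 -0.4;-0.5 1 0 0 0 -0.4;-0.5 1 0 0 0 -0.4;-0.5 1 0 0 0 -0.4;-0.5 1 0 0 0 -0.4;-0.5 1 0 0 0 -0.4;-0.5 1 0 0 0 -0.4;-0.5 1 0 0 0 -0.4;-0.5 1 0 0 0 -0.4;-0.5 1 0 0 0 -0.4;-0.5 1 0 0 0 -0.4;-0.5 1 0 0 0 -0.4;-0.5 1 0 0 0 -0.4;-0.5 1 0 0 0 -0.4;-0.5 1 -0.5 0 0 -0.4;-0.5 1 -0.5 0 0 -0.4;-0.5 1 -0.5 0 0 -0.4;-0.5 1 -0.5 0 0 -0.4;-0.5 1 -0.5 0 0 -0.4",
  "gripper": 0.6
}}

```text
time: 10.75
eef_pos: [0.4401, 0.1653, 0.2509]
tcp_rot: [1.0, -0.026, 0.0, -0.0]
contact_force: [-0.4, -0.2, -0.0]
opening: 0.602
finger_force: 0.0
```

Run:
```python
from h import *
w=shot('wrist','w2'); s=get_state(); print(s['eef_pos'],2*np.arctan2(s['tcp_rot'][1],s['tcp_rot'][0]),s['time'])
shot('top','top2'); shot('scene','scene2')
cv2.imwrite('pics/w2b.png',cv2.convertScaleAbs(w['color'],alpha=1.0))
```

```text
[0.43826819 0.16685032 0.24925659] -0.05198808767958105 10.8
```

View pics/w2.png

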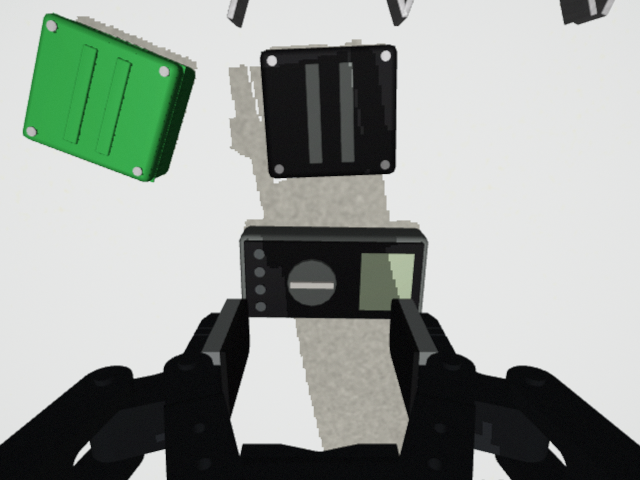

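The wrist view shows the lid screws at (272,61), (386,56), (279,169) and (384,165), the mid flare ends at about (236,24) and (404,22), and the meter's front edge at row 228.

Run:
```python
from h import *
w=load('w2'); t=load('top2')
pk=ray(w,[(272,61),(386,56),(279,169),(384,165)],.05); print('pack wrist',pk[:,:2].round(4).tolist(),pk.mean(0))
d=pk[:2].mean(0)-pk[2:].mean(0); print('yaw',np.arctan2(d[1],d[0]), 'across',np.arctan2(*(pk[0]-pk[1])[1::-1])-np.pi/2,np.arctan2(*(pk[2]-pk[3])[1::-1])-np.pi/2)
print('flare ends',ray(w,[(236,24),(404,22)],.036)[:,:2].round(4).tolist())
print('meter edge',ray(w,[(245,228),(425,230)],.035)[:,:2].round(4).tolist())
# same in the top view: flare lower ends (crop coords) 
f=lambda u,v:(u/3+220-1/3,v/3+120-1/3)
print('top flare',ray(t,[f(40,318),f(206,324)],.036)[:,:2].round(4).tolist())
print('top rail inner @40',ray(t,[f(60,173),f(57,270),f(191,177),f(190,270)],.04)[:,:2].round(4).tolist())
im=w['color'][0:40,215:425]; g=cv2.cvtColor(im,6)
for v in (2,8,14,20,24): print(v,[int(x)+215 for x in np.where(g[v]<120)[0]][::2])
```

```text
pack wrist [[0.5461, 0.192], [0.545, 0.1116], [0.47, 0.1932], [0.4687, 0.1137]] [0.50744447 0.15265479 0.05      ]
yaw -0.02161557111197445 across -0.012730638940949612 -0.015423355671039918
flare ends [[0.5734, 0.2171], [0.5683, 0.0965]]
meter edge [[0.4209, 0.2268], [0.4112, 0.0781]]
top flare [[0.5769, 0.2178], [0.5709, 0.0936]]
top rail inner @40 [[0.6867, 0.203], [0.6125, 0.2047], [0.6826, 0.1043], [0.6114, 0.1052]]
2 [237, 239, 241, 243, 245, 247, 388, 390, 392, 394, 396, 405]
8 [236, 238, 240, 242, 244, 389, 391, 393, 395, 397, 399]
14 [234, 236, 238, 240, 242, 244, 392, 394, 396, 398, 400]
20 [231, 233, 235, 237, 239, 241, 393, 395, 397, 399, 401, 403]
24 [235, 237, 239, 241, 395, 397, 399]
```

{"method": "jog_arm", "body": {
  "deltas": "0 -0.55 -1 0 0 0.08;0 0 -1 0 0 0;0 0 -1 0 0 0;0 0 -1 0 0 0;0 0 -1 0 0 0;0 0 -1 0 0 0;0 0 -1 0 0 0;0 0 -1 0 0 0;0 0 -1 0 0 0;0 0 -0.9 0 0 0;0 0 -0.9 0 0 0;0 0 0 0 0 0"
}}

```text
time: 12.4
eef_pos: [0.4404, 0.1529, 0.0339]
tcp_rot: [1.0, -0.022, -0.001, 0.0]
contact_force: [-0.5, -0.1, 0.4]
opening: 0.6
finger_force: 0.0
```

{"method": "jog_arm", "body": {
  "deltas": "0.4 0 0 0 0 0;0.4 0 0 0 0 0;0.4 0.05 0 0 0 0;0.4 0.05 0 0 0 0;0.4 0.05 0 0 0 0;0.4 0.05 0 0 0 0;0.4 0.05 0 0 0 0;0.4 0.05 0 0 0 0;0 0 0 0 0 0"
}}

```text
time: 13.52
eef_pos: [0.5049, 0.1596, 0.0349]
tcp_rot: [1.0, -0.022, -0.0, 0.0]
contact_force: [-2.1, -0.9, 2.3]
opening: 0.602
finger_force: 1.3
```

Run:
```python
from h import *
s=get_state(); print(s['eef_pos'],2*np.arctan2(s['tcp_rot'][1],s['tcp_rot'][0]),s['time'])
t=shot('top','top3');w=shot('wrist','w3'); shot('scene','scene3')
a=cv2.resize(t['color'][140:290,210:320],None,fx=4,fy=4,interpolation=2); b=cv2.resize(w['color'],(360,270))
o=np.zeros((600,800,3),np.uint8); o[:600,:440]=a; o[:270,440:]=b; cv2.imwrite('pics/m3.png',o)
```

```text
[0.50491243 0.15961986 0.03494334] -0.04314227601510982 13.525
```

View pics/m3.png

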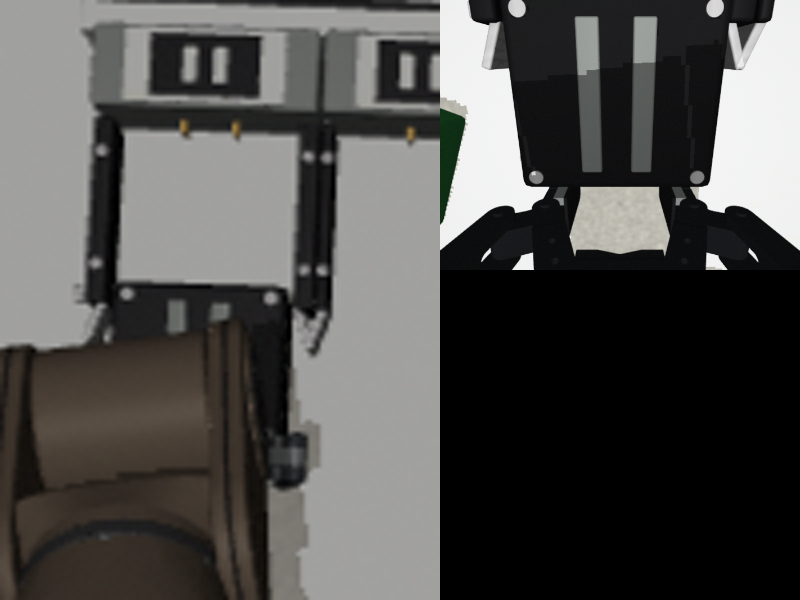

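The pack has its front at the mouth and sits squarely between the flares. It is about 1.5 mm toward the +y side, so I'll bias slightly to -y.

{"method": "jog_arm", "body": {
  "deltas": "0.3 -0.05 0 0 0 0;0.3 -0.04 0 0 0 0;0.3 -0.03 0 0 0 0;0.3 -0.02 0 0 0 0;0.3 -0.01 0 0 0 0;0 0 0 0 0 0"
}}

```text
time: 14.42
eef_pos: [0.534, 0.1567, 0.0343]
tcp_rot: [1.0, -0.022, -0.001, -0.0]
contact_force: [-3.5, 0.3, 1.4]
opening: 0.596
finger_force: 1.9
```

Run:
```python
from h import *
s=get_state(); print(s['eef_pos'],s['contact_force'],s['wrist_torque'],2*np.arctan2(s['tcp_rot'][1],s['tcp_rot'][0]),s['time'])
```

```text
[0.53395192 0.15674233 0.03425237] [-3.54683126  0.25747617  1.43335187] [0.07600583 0.48425471 0.02452967] -0.04303922248236714 14.425
```

{"method": "jog_arm", "body": {
  "deltas": "0.4 -0.02 0 0 0 0;0.4 -0.02 0 0 0 0;0.4 -0.02 0 0 0 0;0.4 -0.02 0 0 0 0;0.4 -0.02 0 0 0 0;0.4 -0.02 0 0 0 0;0 0 0 0 0 0"
}}

```text
time: 15.3
eef_pos: [0.5824, 0.1544, 0.0341]
tcp_rot: [1.0, -0.022, 0.0, -0.0]
contact_force: [-2.0, 0.8, -0.4]
opening: 0.595
finger_force: 1.1
```

{"method": "jog_arm", "body": {
  "deltas": "0.2 -0.01 0 0 0 0;0.2 -0.01 0 0 0 0;0 0 0 0 0 0"
}}

```text
time: 15.68
eef_pos: [0.5896, 0.1541, 0.0341]
tcp_rot: [1.0, -0.022, -0.001, -0.0]
contact_force: [-4.4, 1.0, 1.8]
opening: 0.602
finger_force: 2.4
```

{"method": "jog_arm", "body": {
  "deltas": "0.1 0 0 0 0 0;0.1 0 0 0 0 0;0 0 0 0 0 0"
}}

```text
time: 16.05
eef_pos: [0.5935, 0.1539, 0.0341]
tcp_rot: [1.0, -0.022, -0.001, 0.0]
contact_force: [-5.0, 1.0, 1.9]
opening: 0.601
finger_force: 2.6
```

{"method": "jog_arm", "body": {
  "deltas": "0.1 0 0 0 0 0;0.1 0 0 0 0 0;0 0 0 0 0 0"
}}

```text
time: 16.42
eef_pos: [0.5976, 0.1538, 0.034]
tcp_rot: [1.0, -0.021, -0.001, 0.0]
contact_force: [-5.3, 0.4, 1.3]
opening: 0.603
finger_force: 2.5
```

{"method": "jog_arm", "body": {
  "deltas": "0.1 0 0 0 0 0;0.1 0 0 0 0 0;0 0 0 0 0 0"
}}

```text
time: 16.8
eef_pos: [0.6017, 0.1537, 0.034]
tcp_rot: [1.0, -0.022, -0.001, 0.0]
contact_force: [-5.6, 0.3, 1.0]
opening: 0.6
finger_force: 2.5
```

Run:
```python
from h import *
s=get_state(); print(s['eef_pos'],s['contact_force'],s['joint_efforts'].round(2))
t=shot('top','top4');w=shot('wrist','w4'); sc=shot('scene','scene4')
o=np.zeros((600,800,3),np.uint8); o[:600,:440]=cv2.resize(t['color'][140:290,210:320],None,fx=4,fy=4,interpolation=2); o[:270,440:]=cv2.resize(w['color'],(360,270)); 
o[270:,440:]=cv2.resize(sc['color'][330:440,245:365],(360,330),interpolation=2); cv2.imwrite('pics/m4.png',o)
```

```text
[0.60171754 0.15370814 0.03404053] [-5.55665799  0.30661166  0.95859251] [-8.300e-01 -3.989e+01 -2.563e+01 -7.000e-02 -1.090e+00  1.000e-02]
```

View pics/m4.png

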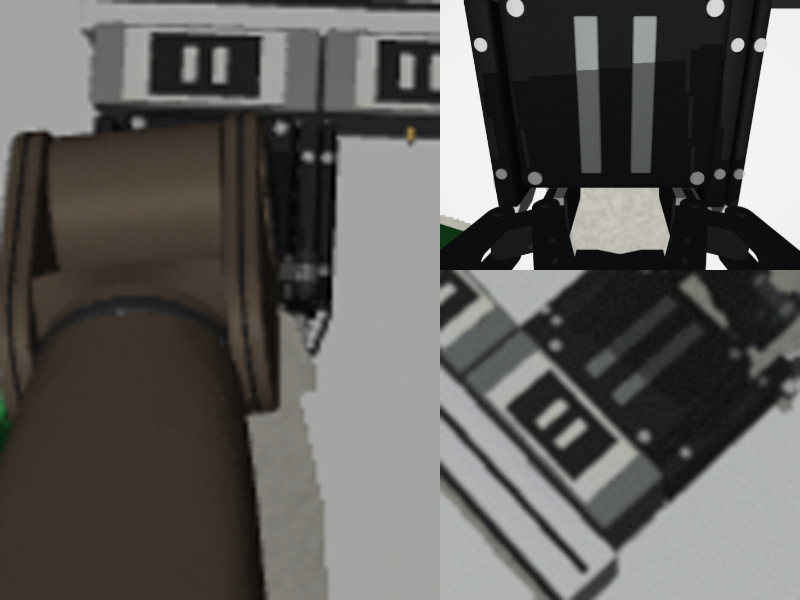

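The pack is between the rails and almost at the stop. The force is still only friction, so I'll keep pushing in small steps.

{"method": "jog_arm", "body": {
  "deltas": "0.1 0 0 0 0 0;0.1 0 0 0 0 0;0 0 0 0 0 0"
}}

```text
time: 17.32
eef_pos: [0.6021, 0.1538, 0.0341]
tcp_rot: [1.0, -0.021, -0.006, 0.001]
contact_force: [-17.7, -0.7, 11.4]
opening: 0.599
finger_force: 8.4
```

{"method": "jog_arm", "body": {
  "deltas": "0.1 0 0 0 0 0;0.1 0 0 0 0 0;0 0 0 0 0 0"
}}

```text
time: 17.7
eef_pos: [0.6021, 0.1539, 0.0336]
tcp_rot: [1.0, -0.021, -0.012, 0.001]
contact_force: [-27.7, -1.7, 18.1]
opening: 0.6
finger_force: 14.0
```

Home: the force jumped at x = 0.602. I'll back off and rise, measuring the key's bar in the top picture already taken.

{"method": "jog_arm", "body": {
  "deltas": "-0.5 0 0 0 0 0;-0.5 0.03 0 0 0 0;0 0 1 0 0 0;0 0 1 0 0 0;0 0 1 0 0 0;0 0 1 0 0 0;0 0 1 0 0 0;0 0 1 0 0 0;0 0 1 0 0 0;0 0 1 0 0 0;0 0 1 0 0 0;0 0 1 0 0 0;0 0 1 0 0 0;0 0 1 0 0 0;0 0 1 0 0 0;0 0 0.3 0 0 0",
  "gripper": 1
}}

```text
time: 19.7
eef_pos: [0.591, 0.1545, 0.3027]
tcp_rot: [1.0, -0.022, 0.002, -0.0]
contact_force: [-0.6, 0.5, -0.2]
opening: 1.003
finger_force: 0.0
```

Run:
```python
from h import *
t=load('top4'); w=shot('wrist','w5')
o=np.zeros((600,800,3),np.uint8); o[:360,:400]=cv2.resize(t['color'][140:230,400:500],None,fx=4,fy=4,interpolation=2); o[:300,400:]=cv2.resize(w['color'],(400,300))
t5=shot('top','top5'); o[360:600,:400]=cv2.resize(t5['color'][130:230,225:405],(400,240),interpolation=2)
sc=shot('scene','scene5'); o[300:,400:]=cv2.resize(sc['color'][330:440,245:365],(400,300),interpolation=2);cv2.imwrite('pics/m5.png',o)
```

```text
(no output)
```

View pics/m5.png

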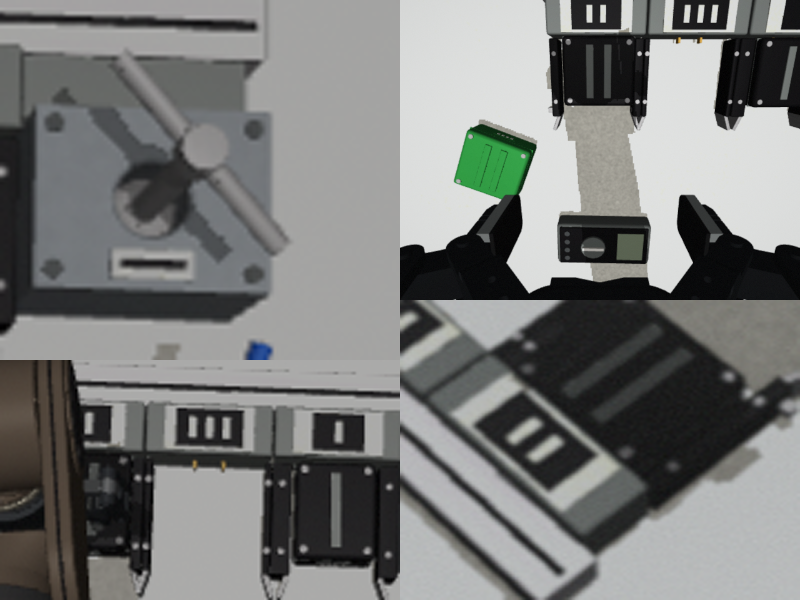

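The pack is flush with the stop in its own bay, lying like its neighbour, and nothing else has moved. The key's bar ends are at (431,154) and (470,202) in the top picture, with the hub at (451.5,176).

Run:
```python
from h import *
t=load('top4'); f=lambda u,v:(u/4+400-.375,v/4+140-.375)
b=ray(t,[f(125,58),f(282,248)],.203); h=ray(t,[f(206,144)],.212); print(b.round(4),h, b.mean(0)); d=b[0]-b[1]; print(np.arctan2(d[1],d[0]))
t0=load('top0'); f0=lambda u,v:(u/3+220-1/3,v/3+120-1/3); print(ray(t0,[f0(690,168)],.212))
```

```text
[[ 0.6887 -0.1986  0.203 ]
 [ 0.5929 -0.2718  0.203 ]] [[ 0.64278352 -0.23457531  0.212     ]] [ 0.64078275 -0.23517589  0.203     ]
0.6526465869945014
[[ 0.64273065 -0.23173832  0.212     ]]
```

{"method": "jog_arm", "body": {
  "deltas": "0.125 -0.975 0 0 0 0.35;0.125 -0.975 0 0 0 0.35;0.125 -0.975 0 0 0 0.35;0.125 -0.975 0 0 0 0.35;0.125 -0.975 0 0 0 0.35;0.125 -0.975 0 0 0 0.35;0.125 -0.975 0 0 0 0.35;0.125 -0.975 0 0 0 0.35;0.125 -0.975 0 0 0 0.35;0.125 -0.975 0 0 0 0.35;0.125 -0.975 0 0 0 0.35;0.125 -0.975 0 0 0 0.35;0.125 -0.975 0 0 0 0.35;0.125 -0.975 0 0 0 0.35;0.125 -0.975 0 0 0 0.35;0.125 -0.975 0 0 0 0.35;0.125 -0.975 0 0 0 0.35;0.125 -0.975 0 0 0 0.35;0.125 -0.975 0 0 0 0.35;0.125 -0.975 0 0 0 0.35"
}}

```text
time: 22.35
eef_pos: [0.6399, -0.2359, 0.2984]
tcp_rot: [0.946, 0.323, -0.001, -0.001]
contact_force: [0.4, -0.2, -0.5]
opening: 0.998
finger_force: 0.0
```

{"method": "jog_arm", "body": {
  "deltas": "0 0 -1 0 0 0;0 0 -1 0 0 0;0 0 -1 0 0 0;0 0 -1 0 0 0;0 0 -1 0 0 0;0 0 -0.1 0 0 0;0 0 0 0 0 0"
}}

```text
time: 23.22
eef_pos: [0.6406, -0.2357, 0.1986]
tcp_rot: [0.947, 0.323, 0.0, 0.0]
contact_force: [0.3, 0.0, 0.1]
opening: 1.004
finger_force: 0.0
```

{"method": "jog_arm", "body": {
  "deltas": "0 0 0 0 0 0;0 0 0 0 0 0;0 0 0 0 0 0;0 0 0 0 0 0;0 0 0 0 0 0;0 0 0 0 0 0",
  "gripper": 0,
  "squeeze": 60
}}

```text
time: 23.98
eef_pos: [0.6405, -0.2355, 0.199]
tcp_rot: [0.947, 0.323, 0.0, 0.0]
contact_force: [-0.4, 0.2, 3.9]
opening: 0.262
finger_force: 58.6
```

{"method": "jog_arm", "body": {
  "deltas": "0 0 0 0 0 -0.8;0 0 0 0 0 -0.8;0 0 0 0 0 -0.8;0 0 0 0 0 -0.8;0 0 0 0 0 -0.8;0 0 0 0 0 -0.8;0 0 0 0 0 -0.8;0 0 0 0 0 -0.8;0 0 0 0 0 -0.8;0 0 0 0 0 -0.8;0 0 0 0 0 -0.8;0 0 0 0 0 -0.8;0 0 0 0 0 -0.8;0 0 0 0 0 -0.4;0 0 0 0 0 0"
}}

```text
time: 25.85
eef_pos: [0.6406, -0.235, 0.1989]
tcp_rot: [0.978, -0.21, 0.0, -0.001]
contact_force: [-0.8, 2.0, 3.6]
opening: 0.265
finger_force: 58.9
```

```bash
cat > st.py <<'E'
from h import *
s=get_state(); print(s['eef_pos'],s['wrist_torque'],s['contact_force'],2*np.arctan2(s['tcp_rot'][1],s['tcp_rot'][0]),s['qpos'][5],s['time'],s['opening'])
E
python3 st.py
```

```text
[ 0.64055704 -0.23501142  0.19893085] [0.61217526 0.20394084 0.15107798] [-0.80836002  2.0161952   3.61799703] -0.4223529313842576 1.4923100354298637 25.85 0.2645252964370211
```

{"method": "jog_arm", "body": {
  "deltas": "0 0 0 0 0 -0.5;0 0 0 0 0 -0.5;0 0 0 0 0 -0.5;0 0 0 0 0 -0.4;0 0 0 0 0 0"
}}

```text
time: 26.48
eef_pos: [0.6406, -0.2352, 0.199]
tcp_rot: [0.954, -0.301, 0.0, -0.0]
contact_force: [-0.5, 3.8, 4.6]
opening: 0.263
finger_force: 59.0
```

```bash
python3 st.py
```

```text
[ 0.6406076  -0.23517002  0.19895315] [0.73297142 0.20184827 0.11563289] [-0.49794476  3.78059337  4.56226554] -0.6121766185466242 1.6820060553230205 26.475 0.26296222283813014
```

{"method": "jog_arm", "body": {
  "deltas": "0 0 0 0 0 -0.4;0 0 0 0 0 0"
}}

```text
time: 26.72
eef_pos: [0.6407, -0.2352, 0.199]
tcp_rot: [0.947, -0.32, 0.0, -0.0]
contact_force: [-1.2, 3.0, 5.1]
opening: 0.262
finger_force: 59.0
```

```bash
python3 st.py
```

```text
[ 0.64065514 -0.23517336  0.19896114] [0.68232894 0.1509245  0.15086569] [-1.23331116  2.97674393  5.10501619] -0.6521720091616919 1.72205014012157 26.725 0.2622812826760942
```

{"method": "jog_arm", "body": {
  "deltas": "0 0 0 0 0 -0.4;0 0 0 0 0 0"
}}

```text
time: 26.98
eef_pos: [0.6407, -0.2352, 0.199]
tcp_rot: [0.941, -0.339, 0.0, -0.0]
contact_force: [-0.2, 1.1, 5.8]
opening: 0.259
finger_force: 59.0
```

```bash
python3 st.py
```

```text
[ 0.64065609 -0.23520661  0.19897685] [0.71057346 0.28485413 0.12739343] [-0.15836082  1.07100721  5.8101066 ] -0.6921775070892086 1.7620128466788114 26.975 0.2592126333929048
```

{"method": "jog_arm", "body": {
  "deltas": "0 0 0 0 0 -0.4;0 0 0 0 0 0"
}}

```text
time: 27.22
eef_pos: [0.6406, -0.2352, 0.1989]
tcp_rot: [0.934, -0.358, 0.0, -0.0]
contact_force: [-0.6, 3.0, 5.8]
opening: 0.258
finger_force: 59.0
```

```bash
python3 st.py
```

```text
[ 0.64062383 -0.23523892  0.19893252] [0.68744793 0.14318936 0.19818811] [-0.64726436  3.02567369  5.83429638] -0.7319022758404523 1.801734775112693 27.225 0.25783900025708084
```

{"method": "jog_arm", "body": {
  "deltas": "0 0 0 0 0 -0.4;0 0 0 0 0 0"
}}

```text
time: 27.48
eef_pos: [0.6407, -0.2352, 0.199]
tcp_rot: [0.927, -0.376, 0.0, -0.0]
contact_force: [-0.8, 2.3, 5.8]
opening: 0.261
finger_force: 59.0
```

```bash
python3 st.py
python3 - <<'E'
from h import *
t=shot('top','top6');sc=shot('scene','scene6'); w=shot('wrist','w6')
o=np.zeros((600,800,3),np.uint8); o[:300,:440]=cv2.resize(t['color'][190:240,225:298],(440,300),interpolation=2)
o[300:,:400]=cv2.resize(w['color'],(400,300)); o[:300,440:]=cv2.resize(sc['color'][150:270,120:264],(360,300),interpolation=2)
o[300:,400:]=cv2.resize(sc['color'][300:420,250:410],(400,300),interpolation=2);cv2.imwrite('pics/m6.png',o)
E
```

```text
[ 0.64065466 -0.23517037  0.19895487] [0.68268785 0.11755738 0.45729869] [-0.76472249  2.25370699  5.78246276] -0.7702023696405064 1.8404053878099245 27.475 0.26061439125583424
```

View pics/m6.png

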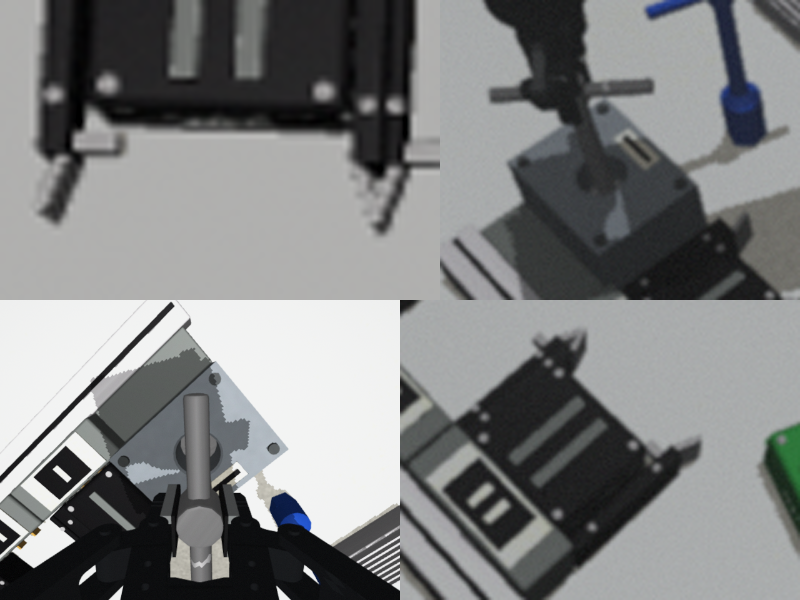

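The mid bolt stands out across the mouth behind the home pack: tip at (122,140), as far out as at the start. The torque rose to 0.46 N m, so the nut is at its stop. I'll give one last nudge, release and rise.

{"method": "jog_arm", "body": {
  "deltas": "0 0 0 0 0 -0.2;0 0 0 0 0 0"
}}

```text
time: 27.88
eef_pos: [0.6406, -0.2352, 0.199]
tcp_rot: [0.923, -0.384, 0.0, -0.0]
contact_force: [-0.7, 2.9, 5.2]
opening: 0.264
finger_force: 59.0
```

```bash
python3 st.py
```

```text
[ 0.6406435  -0.23515473  0.19895238] [0.76476698 0.15079379 0.7013774 ] [-0.7114529   2.92751657  5.15446047] -0.789124491982187 1.8594958149520608 27.875 0.2637476578333854
```

{"method": "jog_arm", "body": {
  "deltas": "0 0 0 0 0 0;0 0 0 0 0 0;0 0 0 0 0 0;0 0 0 0 0 0;0 0 0 0 0 0;0 0 1 0 0 0;0 0 1 0 0 0;0 0 1 0 0 0;0 0 1 0 0 0;0 0 1 0 0 0;0 0 1 0 0 0;-0.5 0.5 0.5 0 0 0;-1 1 0 0 0 0;-1 1 0 0 0 0;-1 1 0 0 0 0;-1 1 0 0 0 0;-1 1 0 0 0 0;0 1 0 0 0 0;0 1 0 0 0 0;0 0 0 0 0 0",
  "gripper": 1
}}

```text
time: 30.38
eef_pos: [0.5307, -0.0841, 0.3283]
tcp_rot: [0.923, -0.385, 0.0, -0.0]
contact_force: [-0.2, -0.8, -0.5]
opening: 0.999
finger_force: 0.0
```

```bash
python3 st.py
python3 - <<'E'
from h import *
t=shot('top','top7');sc=shot('scene','scene7')
o=np.zeros((600,800,3),np.uint8); o[:450,:400]=cv2.resize(t['color'][120:345,150:350],(400,450),interpolation=2)
o[:450,400:]=cv2.resize(t['color'][120:345,350:550],(400,450),interpolation=2)
o[450:,:200]=cv2.resize(sc['color'][150:270,120:280],(200,150),interpolation=2);cv2.imwrite('pics/m7.png',o)
E
```

```text
[ 0.53071641 -0.08412876  0.3283344 ] [ 0.00759496  0.02000461 -0.06490002] [-0.19062788 -0.82117182 -0.45343541] -0.7907959868592834 2.015440537093202 30.375 0.9993096763303394
```

View pics/m7.png

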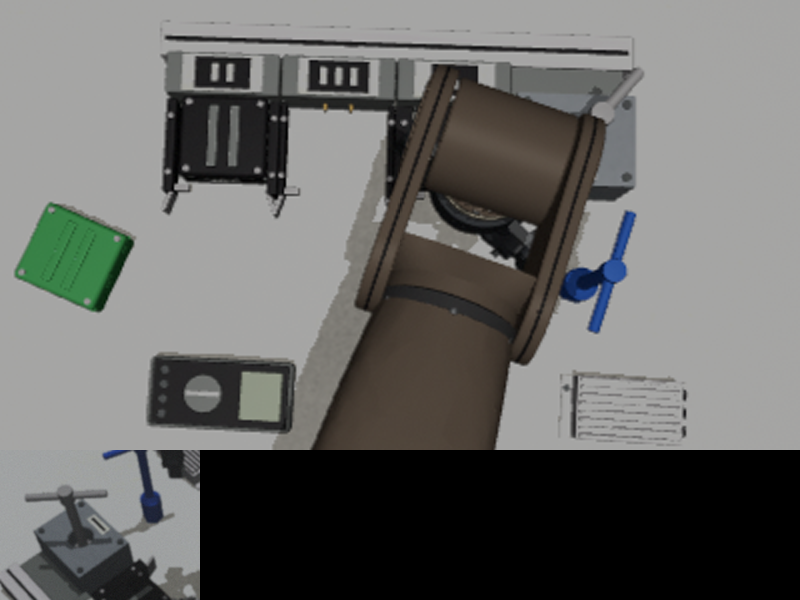

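The pack is home with the bolt across behind it, at about (182,187). The key stands on its nut with its hub at about (602,112), the bystanders are where they were, and the arm is clear. Handing in.

```bash
python3 -c "
from plant import ctrl; print(ctrl.sign_off())"
```

```text
the job is handed in; nothing more can be done
None
```

The two-ribbed pack is home against the stop in its own bay, the lock is turned clockwise to its stop with the bolt out behind the pack, and the socket stands on its nut. The other pack, the meter and the motor controller were not touched. I handed the job in at about 30 s.

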